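# Close the salad spinner and spin the grapes dry

### The job

Put the lid on the salad spinner so that it sits fully home on the bowl: feel for the drive under the lid to drop into the basket, and never force it down. Then take the crank by its free-spinning grip and give it at least three full turns clockwise (seen from above) in one go, without letting go of the grip or lifting the lid on the way, and let go. Do not push the bowl along the counter, and leave the muffin, the dessert pot and the paper cups alone.

Things in the scene. Friction and masses are not known exactly. Their poses are not given: they have to be found in the camera images.
- bowl: Steel salad spinner bowl, round, 239 mm across, 150 mm high, open, inner diameter at the rim 231 mm; loose on a silicone foot, 1.6 to 2.2 kg with basket and grapes; a sideways push of some 12 N on the closed lid's crank rocks or slides it. Origin: centre of its underside, z up. In it, on the same axis, a white slotted basket of grapes turns on a pivot.
- coupling (a point): Top of the column in the middle of the basket, 134 mm above the bowl's underside, on the bowl's axis (marked on the bowl, so its axes do not turn with the basket). The column ends in four green upright teeth, 52 mm across. The lid's teeth must drop 7 mm into the gaps between them; a gap comes every 90 degrees, with 9 degrees of play either way. At what angle they stand is not given.
- lid: White round lid, 250 mm across, 0.67 kg with crank, lying right way up on the counter. Origin: centre of its underside, z up. Its flange's underside is 26 mm up; the plug below it is 226 mm across (2.5 mm play all round in the bowl), tapering to 218 mm. Fully home the flange lies on the bowl's rim and the origin is 124 mm above the bowl's. While teeth stand on teeth the lid stays 7 mm too high.
- drive (a point): Middle of the lid's four green hanging teeth, at their lower ends, 3 mm above the lid's origin. A gear in the lid turns them twice as fast as the crank. When the lid and crank are turned together by the hub the teeth go with them, if pressed lightly (2 to 5 N); pressed above some 8 N they drag the basket round. Axes: the lid's.
- hub (a point): On the crank's axis (the lid's centre), 67 mm above the lid's origin: where the crank's green round hub, 40 mm across, is gripped from above to carry the lid. The hub reaches from 22 mm below to 10 mm above. Below it a grey gear housing 80 mm across ends 24 mm below this point. The arm, 18 mm wide, has its top 12 mm below this point. x points along the arm to the grip, z up.
- grip: Black upright crank grip, 25 mm across, 43 mm tall, spinning freely on a pin at the end of the crank's arm. Origin: on its axis, 70 mm from the crank's axis, 78 mm above the lid's origin, 23 mm above the arm's top, 23 mm below its own top. With the lid home it goes round in a level circle; pushing it round takes about 4 N, and a light downward load on it (about 5 N) keeps bowl and lid from rocking.
- crank (a joint): Angle of the crank on the lid, rad, grows clockwise seen from above, 0 at the start, unlimited (one turn is 6.28).
- basket (a joint): Angle of the basket in the bowl, rad, grows clockwise seen from above, unlimited; starts anywhere from 0 to 1.57. With the lid home the crank drives it twice as fast as itself: three turns of the crank add 37.7.
- muffin: Chocolate muffin, 74 mm across, 70 mm high, standing loose on the counter. Origin: centre of its underside.
- dessert: Small clear dessert pot with green cream, 62 mm across, 50 mm high, loose. Origin: centre of its underside.
- cups: Stack of brown paper cups, 78 mm across, 119 mm high, loose and light. Origin: centre of its underside.

How it is judged:
On the way, in this order (a step that is already met when the one before it is completed fails the run):
1. the lid sits fully home on the bowl (within 2.5 mm of its height, level and centred) (z of lid in the frame of bowl below 0.1265 m and horizontal distance between lid and bowl below 0.005 m and angle between the z axis of lid and the z axis of bowl, either way round below 0.03 rad), for 0.2 s.
2. the crank has been turned about three full turns clockwise with the lid home: the basket has gone 34 rad (value of joint basket above 34 rad and z of lid in the frame of bowl below 0.1275 m), for 0.1 s.
At the end, for the whole second after the job is handed in: The basket stands still with its angle above 34 rad; the lid is home: origin at most 126.5 mm above the bowl's (home is 124), within 5 mm of its axis, level with it to 0.03 rad; the bowl is upright within 25 mm of where it stood; nothing is held (all of step 1 and value of joint basket above 34 rad and distance of bowl from where it was at the start of the episode below 0.025 m and angle between bowl's own z axis and vertical below 0.03 rad and linear speed of lid below 0.01 m/s and angular speed of lid below 0.1 rad/s and velocity of joint basket between -0.3 and 0.3 rad/s); the robot touches nothing.
It fails at once if the lid is forced: pressed with more than 35 N while it is not yet home and the cranking has not begun (contact force between lid and bowl above 35 N and z of lid in the frame of bowl above 0.1265 m and value of joint basket below 5 rad).
It fails at once if the bowl is pushed more than 25 mm along the counter or tipped (distance of bowl from where it was at the start of the episode above 0.025 m or angle between bowl's own z axis and vertical above 0.1 rad).
It fails at once if the grip is let go between the first and the last bit of the cranking (basket between 5 and 32 rad) (value of joint basket between 5 and 32 rad and contact force between the fingers and grip below 0.02 N).
It fails at once if the lid is pulled up off the bowl during the cranking (basket between 5 and 32 rad) (value of joint basket between 5 and 32 rad and z of lid in the frame of bowl above 0.128 m).
It fails at once if the muffin, the dessert pot or the cups are moved by more than 15 mm (distance of any of muffin, dessert, cups from where it was at the start of the episode above 0.015 m).
It also fails if it takes over 72 s, if anything falls off the work surface, if the arm or the gripper's body presses on something with over 40 N, if the wrist force passes 120 N, or if a joint passes its speed limit or range.

### The arm

A 6-joint arm with a two-finger parallel gripper is mounted at the origin on the work surface. World frame = base frame: x ahead of the robot, y to its left, z up, the work surface at z = 0. Lengths are in m, angles in rad, forces in N, time in s.
With the tool pointing down it reaches from about 0.375 to 0.825 m from the base axis. Payload 5.5 kg.
Tool frame: the origin (TCP) lies midway between the tips of the shut fingers; the grasp point (between the pads) lies 19 mm behind it; z points along the fingers, y is the line along which they close (so a half turn about z gives the same grasp; the last joint's range is limited). The gripper opens to 85 mm and grips with 20 to 120 N. Pads are 22 mm wide; open, the fingers measure 114 mm over their backs; the gripper's body (76 mm by 85 mm) begins 54 mm behind the grasp point. The pads swing forward as they close: fully open they stand 13 mm farther back than shut.
Start: joints at [1.264, 0.314, -0.047, 1.21, 0, 1.571], TCP at [0.181, 0.572, 0.231] pointing down, gripper open.
Joint ranges: [-2.67, 2.67], [-0.69, 1.73], [-1.03, 1.25], [-2.08, 2.16], [-1.42, 1.45], [-3.14, 3.14]. Speed limits (rad/s): [2.39, 2.39, 3.01, 3.14, 3.14, 3.14].

### API

Orientations are given as a unit quaternion [x, y, z, w].
In Python, from rig import r, vision, sign_off, spotter gives the robot as it stands.
- The arm moves only by the shell command python3 -m inch 'ROWS'. ROWS is text: rows parted by semicolons, each of 5 numbers parted by spaces: the finger opening in mm, from 0 to 85.4, then the shift along the tool's x, y, z in units of 30 mm (1.0 is 30 mm), then the turn about the tool's z in units of 5 degrees (1.0 is 5 degrees). In form: gripper x y z yaw; .... A call has 1 to 8 rows; each row is the pose to reach, as a shift and turn from the pose commanded when the call began, along the tool's axes at that moment; what a row does not reach only later rows make up. A row lasts 1/10 s, in which the tool goes at most 50 mm and 8.59 degrees, less where a joint would pass 70% of its speed; a pose out of reach is approached as far as the arm can. A call with a gripper value outside its range is refused whole. The fingers move at their own pace and stop on an object; the grip force is fixed at half the most. Time passes only in rows, so rows that repeat a pose let the fingers close. It gives the time, the measured TCP pose, the force, the opening and the grip force at its end, in the units of the state.
- r.get_state(): the state, without advancing time (a new reading comes with each control period).
- vision.snapshot(name): name is "scene" or "top" or "wrist"; returns (picture, depth): 420x560x3 uint8, red, green, blue; 420x560 float32, m along the optical axis (not along the pixel's ray), 0 where there is no reading.
- vision.get_calibration(name): a dict with "fx", "fy", "cx", "cy" (pixels), "dist_coeffs" ([k1, k2, p1, p2, k3] as OpenCV has them; the pictures are not rectified), "R" (3x3) and "t" (3): a world point X has camera coordinates R X + t. Camera axes: x right, y down, z forward; pixel columns grow to the right and rows downward; lengths in m; the calibration is good to about 2 mm. A picture is of the moment at which its call begins: read the wrist's pose just before it. get_calibration takes no time and is no camera call; for the wrist camera it gives the pose at the moment of the call.
- sign_off(): hands the job in; it is judged then, once.
Trained networks look in the newest picture that a camera, given by its name, has taken for a name from the list of things; names that differ only in an ending like _2 or _b are one class to them, and where a whole thing is asked for, a point or a joint stands for the part that bears it (a point fixed in the world has none). Each returns a list of dicts, best first, with "confidence" (0 to 1); they miss things now and then, are a little off and sometimes report something else, mostly with a low value. They report only what shows in the picture. A call takes as long as a camera call.
- spotter.find_in(camera, query): "bbox" ([centre column, centre row, width, height] in pixels, round what is visible of it).
- spotter.pinpoint(camera, query): "xy" ([column, row] in pixels: a listed point, or the origin of a listed thing).
The state is a dict: "t": time; "joint_pos": joint angles; "qvel": joint speeds; "joint_torque": joint torques, N m; "eef_pos": TCP position; "ee_rot": TCP orientation; "wrist_force": force on the tool from outside, world axes, zero at the start; "ft_torque": the same for the moment, N m; "opening": opening from 0.0 (shut) to 1.0 (fully open); "finger_force": force on a finger pad.
Only numpy, scipy, OpenCV 4.12 (cv2) and the standard library are available. Lean on these libraries where they do the work, as an engineer would, in place of code of your own. Each camera call takes 0.05 s, during which the arm holds its last target. There are 200 camera calls.

## Working session

There is one attempt and no reset: what is moved stays moved. The work goes in short steps, Python scripts to look and compute and a shell command to move; the robot and the scene stay as the last step left them, time stands still between calls to the robot, and variables do not carry over. Pictures are saved under pics/ and viewed, at most 10 in all, crops included, and the job is handed in when it is done.

```bash
mkdir -p pics; ls
cat > h.py <<'E'
import numpy as np, cv2
from rig import r, vision, sign_off, spotter
def ray(cam,px):
    c=vision.get_calibration(cam);K=np.array([[c['fx'],0,c['cx']],[0,c['fy'],c['cy']],[0,0,1]])
    u=cv2.undistortPoints(np.array([[px]],float),K,np.array(c['dist_coeffs'],float))[0,0]
    R=np.array(c['R']);t=np.array(c['t'])
    return -R.T@t, R.T@np.array([u[0],u[1],1.])
def atz(cam,px,z):
    o,d=ray(cam,px); return o+d*(z-o[2])/d[2]
def atdepth(cam,px,D):
    o,d=ray(cam,px); return o+d*D
def proj(cam,X):
    c=vision.get_calibration(cam);K=np.array([[c['fx'],0,c['cx']],[0,c['fy'],c['cy']],[0,0,1]])
    return cv2.projectPoints(np.array([X],float),cv2.Rodrigues(np.array(c['R']))[0],np.array(c['t'],float),K,np.array(c['dist_coeffs'],float))[0][0,0]
def save(p,n): cv2.imwrite('pics/'+n,p[:,:,::-1])
E
python3 - <<'E'
from h import *
np.set_printoptions(precision=4,suppress=True)
p,d=vision.snapshot('top'); save(p,'top1.png')
H={'bowl':0,'coupling':.134,'lid':0,'drive':.003,'hub':.067,'grip':.078,'muffin':0,'dessert':0,'cups':0}
for q,z in H.items():
    l=spotter.pinpoint('top',q)[:2]
    for e in l: print(q,round(e['confidence'],2),np.round(e['xy'],1),atz('top',e['xy'],z))
p2,d2=vision.snapshot('scene'); save(p2,'scene1.png')
for q in ['coupling','hub','grip']:
    for e in spotter.pinpoint('scene',q)[:1]: print(q,round(e['confidence'],2),np.round(e['xy'],1),atz('scene',e['xy'],H[q]))
cv2.imwrite('pics/both.png',cv2.resize(np.hstack([p,p2]),(800,300))[:,:,::-1])
print(r.get_state())
E
```

```text
pics
bowl 0.94 [237.4 209.1] [0.5958 0.2022 0.    ]
coupling 0.85 [230.9 198. ] [0.6037 0.2079 0.134 ]
lid 0.93 [378.1 217.2] [ 0.5783 -0.1758  0.    ]
hub 0.87 [385.8 207.6] [ 0.595  -0.1778  0.067 ]
grip 0.51 [388.5 182.1] [ 0.6587 -0.1835  0.078 ]
muffin 0.63 [317.7 287.8] [ 0.3904 -0.0118  0.    ]
dessert 0.91 [307.1 166. ] [0.7161 0.0158 0.    ]
dessert 0.27 [377.1 217.7] [ 0.5769 -0.173   0.    ]
cups 0.78 [142.8 250.5] [0.482  0.4519 0.    ]
coupling 0.69 [312.2 221.2] [0.5987 0.2039 0.134 ]
hub 0.85 [170.5 219.5] [ 0.5975 -0.1705  0.067 ]
grip 0.68 [156.2 226.5] [ 0.6488 -0.1833  0.078 ]
{'t': 0.7, 'joint_pos': array([ 1.264 ,  0.3134, -0.0471,  1.2102, -0.    ,  1.5708]), 'qvel': array([ 0.0009, -0.0003,  0.002 ,  0.0022, -0.0001, -0.0011]), 'joint_torque': array([  0.0008, -53.9286,  33.9988,   0.0013,   0.0001,  -0.    ]), 'eef_pos': array([0.1812, 0.572 , 0.2313]), 'ee_rot': array([0.1528, 0.9883, 0.    , 0.    ]), 'wrist_force': array([ 0.3076, -0.0124,  0.5143]), 'ft_torque': array([ 0.0186,  0.0202, -0.0056]), 'finger_force': 0.0, 'opening': 1.0012829113665438}
```

View pics/top1.png

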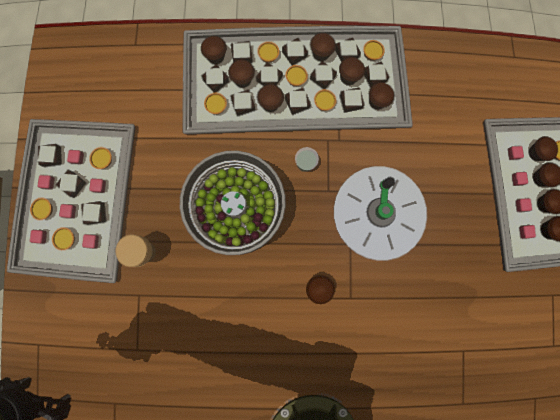

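The picture shows the bowl at about (232,203), the lid at (380,213) with its hub at (385,208) and grip at (388,184). The muffin is at (320,289), the dessert pot at (307,159) and the cups at (133,250). This agrees with the networks. I'm going above the hub.

```bash
cat >> h.py <<'E'
from scipy.spatial.transform import Rotation as Ro
def units(target):
    s=r.get_state(); R=Ro.from_quat(s['ee_rot']).as_matrix()
    print('units',np.round(R.T@(np.array(target)-s['eef_pos'])/.03,2),'tool y angle deg',round(np.degrees(np.arctan2(R[1,1],R[0,1])),1),'j6',round(s['joint_pos'][5],2))
def st():
    s=r.get_state();print(round(s['t'],2),np.round(s['eef_pos'],4),np.round(s['wrist_force'],2),s['opening'])
E
python3 -m inch '85 -20.7 -19.6 0 -1.8;85 -20.7 -19.6 0 -1.8;85 -20.7 -19.6 0 -1.8;85 -20.7 -19.6 0 -1.8;85 -20.7 -19.6 0 -1.8;85 -20.7 -19.6 0 -1.8;85 -20.7 -19.6 0 -1.8;85 -20.7 -19.6 0 -1.8'
python3 -c "from h import *;units([.595,-.176,.231])"
```

```text
t: 1.5
eef_pos: [0.3757, 0.2203, 0.2317]
ee_rot: [0.075, 0.997, 0.0, 0.0]
wrist_force: [0.5, 0.7, -0.7]
opening: 0.994
finger_force: 0.0
units [ -9.19 -11.98   0.02] tool y angle deg 81.4 j6 0.68
```

```bash
python3 -m inch '85 -9.2 -12 0 0;85 -9.2 -12 0 0;85 -9.2 -12 0 0;85 -9.2 -12 0 0;85 -9.2 -12 0 0;85 -9.2 -12 0 0;85 -9.2 -12 0 0;85 -9.2 -12 0 0'
python3 -m inch '85 0 0 0 0;85 0 0 0 0;85 0 0 0 0'
python3 - <<'E'
from h import *
p,d=vision.snapshot('wrist'); save(p,'w1.png')
for q,z in [('hub',.067),('grip',.078),('lid',0)]:
    for e in spotter.pinpoint('wrist',q)[:2]: print(q,round(e['confidence'],2),np.round(e['xy'],1),atz('wrist',e['xy'],z))
st()
E
```

```text
t: 2.3
eef_pos: [0.5691, -0.1302, 0.2315]
ee_rot: [0.075, 0.997, 0.0, 0.0]
wrist_force: [1.6, 0.6, 0.4]
opening: 0.994
finger_force: 0.0
t: 2.6
eef_pos: [0.5677, -0.1274, 0.2312]
ee_rot: [0.075, 0.997, 0.0, -0.0]
wrist_force: [0.8, -0.7, -0.0]
opening: 0.994
finger_force: 0.0
hub 0.81 [239.2 213.5] [ 0.58891189 -0.1718023   0.067     ]
grip 0.65 [242.4 280.9] [ 0.66344091 -0.18117156  0.078     ]
grip 0.15 [554.5 151.7] [0.56826884 0.13943688 0.078     ]
lid 0.82 [247.  196.3] [ 0.59087291 -0.17015567  0.        ]
2.8 [ 0.5681 -0.1269  0.2317] [ 0.73 -0.04  0.16] 0.9931202664256461
```

View pics/w1.png

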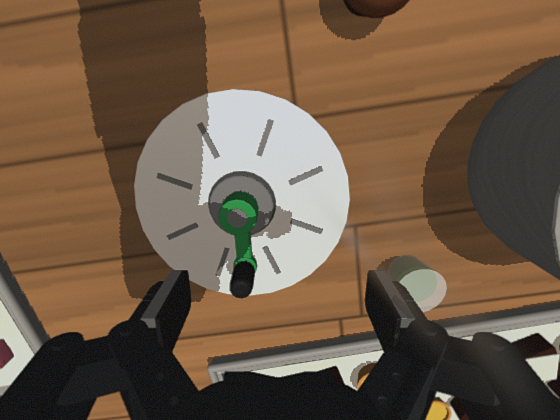

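The wrist view shows the lid centred near (242,193), the hub at (239,213) and the grip at (242,281), with the arm pointing down the image between the open fingers. I'm aiming for the hub at (0.590,-0.1715).

```bash
python3 -c "from h import *;units([.590,-.1715,.048])"
```

```text
units [-0.94 -1.36  6.12] tool y angle deg 81.5 j6 -0.07
```

```bash
python3 -m inch '85 -.94 -1.36 0 0;85 -.94 -1.36 1.5 0;85 -.94 -1.36 3 0;85 -.94 -1.36 4 0;85 -.94 -1.36 4.5 0;85 -.94 -1.36 4.5 0'
python3 - <<'E'
from h import *
p,d=vision.snapshot('wrist'); save(p,'w2.png')
for q,z in [('hub',.067),('grip',.078)]:
    for e in spotter.pinpoint('wrist',q)[:2]: print(q,round(e['confidence'],2),np.round(e['xy'],1),atz('wrist',e['xy'],z))
units([.590,-.1715,.047])
E
```

```text
t: 3.4
eef_pos: [0.5879, -0.1712, 0.0937]
ee_rot: [0.074, 0.997, 0.001, -0.002]
wrist_force: [-0.3, 0.5, -0.1]
opening: 0.996
finger_force: 0.0
hub 0.88 [274.2 254. ] [ 0.59518455 -0.17596069  0.067     ]
grip 0.67 [282.1 355.9] [ 0.66626153 -0.18171977  0.078     ]
units [0.04 0.03 1.69] tool y angle deg 81.5 j6 -0.13
```

View pics/w2.png

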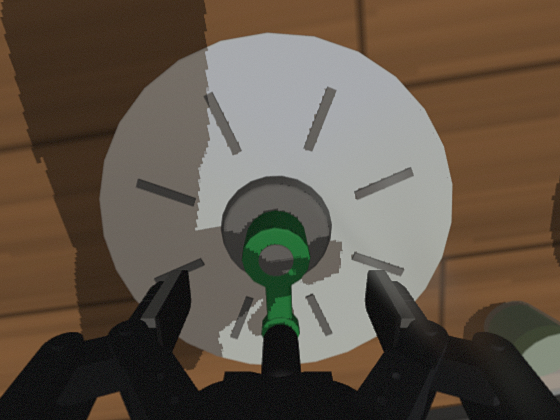

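The hub top is at (277,257), centred between the fingers, which puts the hub near (0.594,-0.175). I'll lower and close.

```bash
python3 -m inch '85 -.1 -.07 .8 0;85 -.1 -.07 1.6 0;85 -.1 -.07 1.6 0;30 -.1 -.07 1.6 0;30 -.1 -.07 1.6 0;30 -.1 -.07 1.6 0;30 -.1 -.07 1.6 0;30 -.1 -.07 1.6 0'
python3 -m inch '30 0 0 0 0;30 0 0 0 0'
```

```text
t: 4.35
eef_pos: [0.5943, -0.1745, 0.0505]
ee_rot: [0.075, 0.997, 0.001, 0.002]
wrist_force: [-0.3, 2.0, 8.1]
opening: 0.444
finger_force: 59.6
t: 4.55
eef_pos: [0.5943, -0.1744, 0.0505]
ee_rot: [0.075, 0.997, 0.001, 0.002]
wrist_force: [-0.3, 4.2, 8.3]
opening: 0.448
finger_force: 59.6
```

```bash
python3 -m inch '30 0 0 -.5 0;30 0 0 -1.5 0;30 0 0 -2.7 0;30 0 0 -4 0;30 0 0 -5.2 0;30 0 0 -5.8 0;30 0 0 -5.8 0;30 0 0 -5.8 0'
python3 - <<'E'
from h import *
p,d=vision.snapshot('top'); save(p,'top2.png')
for q,z in [('coupling',.134),('bowl',0)]:
    for e in spotter.pinpoint('top',q)[:1]: print(q,round(e['confidence'],2),np.round(e['xy'],1),atz('top',e['xy'],z))
# bowl rim circle from depth
for x in (p[120:280,150:310],): cv2.imwrite('pics/crop.png',cv2.resize(x,(640,640))[:600,:,::-1])
# points at rim height by depth
K=vision.get_calibration('top');P=[]
for v in range(140,265):
    for u in range(170,300):
        if d[v,u]>0:
            X=atdepth('top',(u,v),d[v,u])
            if .142<X[2]<.156: P.append(X)
P=np.array(P);print(len(P))
(c,rad)=cv2.minEnclosingCircle(P[:,:2].astype(np.float32));print('enclosing',c,rad)
A=np.c_[2*P[:,:2],np.ones(len(P))];s=np.linalg.lstsq(A,(P[:,:2]**2).sum(1),rcond=None)[0];print('lsq',s[:2],np.sqrt(s[2]+s[:2]@s[:2]))
st()
E
```

```text
t: 5.35
eef_pos: [0.5922, -0.175, 0.2214]
ee_rot: [0.075, 0.997, 0.0, -0.001]
wrist_force: [-0.6, 0.3, -7.9]
opening: 0.45
finger_force: 62.3
coupling 0.65 [234.9 200.2] [0.5986203  0.19840032 0.134     ]
bowl 0.6 [238.  209.2] [0.59558516 0.20060725 0.        ]Traceback (most recent call last):
  File "<stdin>", line 12, in <module>
  File "h.py", line 11, in atdepth
    o,d=ray(cam,px); return o+d*D
        ~~~^^^^^^^^
  File "h.py", line 4, in ray
    c=vision.get_calibration(cam);K=np.array([[c['fx'],0,c['cx']],[0,c['fy'],c['cy']],[0,0,1]])
ValueError: time passes only in moves, steps and waits
```

View pics/crop.png

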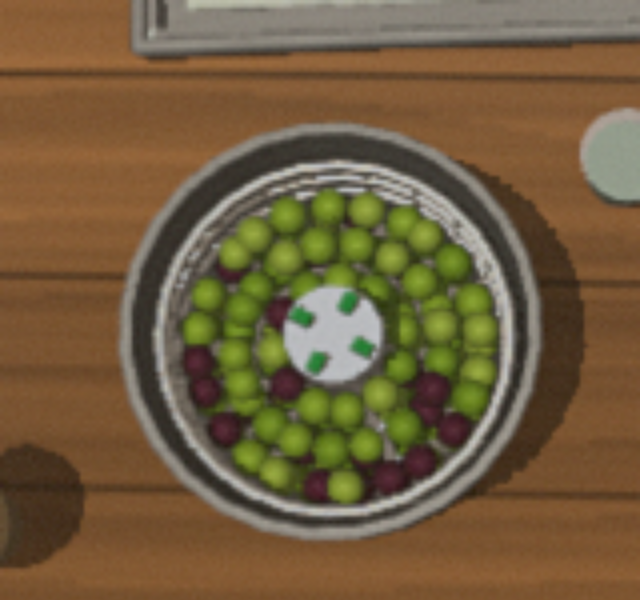

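The bowl's rim is centred at crop (330.5,331.5), which is pixel (232.3,202.5). The green teeth are centred at crop (333,332.5), with one tooth at world bearing -27°, so the gaps are at 18° + 90k. Next I compute the bowl centre and where to go.

Run:
```python
from h import *
c=atz('top',(232.25,202.5),.150);print(c,atz('top',(232.8,202.7),.136))
for a in [(120,331),(541,331),(330,123),(330,540)]:
    X=atz('top',((a[0]-1.5)/4+150,(a[1]-1.5)/4+120),.15);print(X,np.linalg.norm(X-c))
units([.600,.202,.221])
```

```text
[0.59067101 0.20306006 0.15      ] [0.59234201 0.20300668 0.136     ]
[0.5895915  0.32481148 0.15      ] 0.12175620689719704
[0.59239018 0.08203681 0.15      ] 0.12103546316801687
[0.71438169 0.20647135 0.15      ] 0.12375770229787039
[0.47138912 0.20069893 0.15      ] 0.11930526274544032
units [ 1.59 12.46 -0.02] tool y angle deg 81.4 j6 -0.14
```

```bash
python3 -m inch '30 .1 .5 0 0;30 .2 1.5 0 0;30 .4 2.8 0 0;30 .6 4.2 0 0;30 .8 5.6 0 0;30 1 7 0 0;30 1.2 8.4 0 0;30 1.4 9.8 0 0'
python3 -m inch '30 .2 1.2 0 -1;30 .35 2.1 0 -2.2;30 .42 2.5 0 -3.5;30 .42 2.62 0 -4.7;30 .42 2.62 0 -5.2;30 .42 2.62 0 -5.2'
python3 - <<'E'
from h import *
p,d=vision.snapshot('top'); save(p,'top3.png')
q,_=vision.snapshot('scene'); save(q,'scene3.png')
cv2.imwrite('pics/c3.png',np.hstack([cv2.resize(p[120:280,150:310],(400,400)),cv2.resize(q[120:320,210:410],(400,400))])[:,:,::-1])
units([.593,.202,.221]);st()
E
```

```text
t: 6.3
eef_pos: [0.5939, 0.124, 0.2212]
ee_rot: [0.075, 0.997, -0.0, -0.001]
wrist_force: [1.1, -0.5, -6.8]
opening: 0.446
finger_force: 62.4
t: 6.9
eef_pos: [0.5933, 0.2021, 0.221]
ee_rot: [-0.152, 0.988, -0.0, -0.001]
wrist_force: [-0.0, 0.2, -6.0]
opening: 0.447
finger_force: 62.5
units [0.02 0.02 0.02] tool y angle deg 107.4 j6 0.02
7.0 [0.5937 0.2016 0.2215] [-0.17  0.02 -6.98] 0.4485906665307723
```

View pics/c3.png

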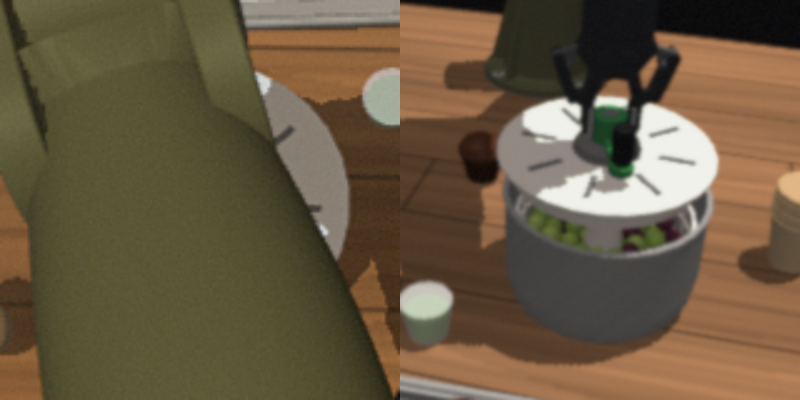

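In the scene view the lid is over the bowl, its outline centre (607) within a pixel or two of the bowl rim's (608), about 20 mm above it. Lowering in steps while watching the force (free: about −6.8 N).

```bash
python3 -m inch '30 0 0 .3 0;30 0 0 .6 0;30 0 0 .6 0'; python3 -m inch '30 0 0 .15 0;30 0 0 .3 0;30 0 0 .3 0;30 0 0 .3 0'
```

```text
t: 7.3
eef_pos: [0.5931, 0.2008, 0.2019]
ee_rot: [-0.151, 0.989, -0.0, -0.002]
wrist_force: [-0.6, -0.7, -7.7]
opening: 0.448
finger_force: 62.4
t: 7.7
eef_pos: [0.5944, 0.2014, 0.1952]
ee_rot: [-0.151, 0.988, -0.0, -0.0]
wrist_force: [0.2, 0.0, -6.7]
opening: 0.446
finger_force: 62.4
```

```bash
python3 -m inch '30 0 0 .12 0;30 0 0 .24 0;30 0 0 .24 0'; python3 -m inch '30 0 0 .1 0;30 0 0 .1 0;30 0 0 .1 0'
```

```text
t: 8.0
eef_pos: [0.5944, 0.2013, 0.1877]
ee_rot: [-0.151, 0.988, -0.0, -0.0]
wrist_force: [0.2, -0.0, -6.3]
opening: 0.45
finger_force: 62.5
t: 8.3
eef_pos: [0.5949, 0.2017, 0.1859]
ee_rot: [-0.152, 0.988, 0.0, 0.001]
wrist_force: [-0.0, 2.7, -0.9]
opening: 0.447
finger_force: 63.2
```

```bash
python3 -m inch '30 -.015 .05 0 0;30 -.015 .05 0 0;30 -.015 .05 0 0'; python3 -m inch '30 0 0 .05 0;30 0 0 .05 0;30 0 0 .05 0'
```

```text
t: 8.6
eef_pos: [0.5943, 0.2026, 0.1851]
ee_rot: [-0.151, 0.988, -0.0, -0.0]
wrist_force: [0.7, -1.3, -1.9]
opening: 0.445
finger_force: 63.1
t: 8.9
eef_pos: [0.5947, 0.203, 0.1839]
ee_rot: [-0.151, 0.988, -0.0, 0.0]
wrist_force: [0.6, 0.5, 1.3]
opening: 0.447
finger_force: 63.4
```

```bash
python3 -m inch '30 0 0 -.05 0;30 0 0 -.05 0;30 0 0 -.05 0'; python3 -c "from h import *;st();print(r.get_state()['ft_torque'])"; python3 -m inch '30 0 0 0 -1;30 0 0 0 -2;30 0 0 0 -2'
```

```text
t: 9.2
eef_pos: [0.5942, 0.2029, 0.1848]
ee_rot: [-0.151, 0.988, -0.0, -0.0]
wrist_force: [0.1, -1.3, -0.7]
opening: 0.449
finger_force: 63.1
9.2 [0.5942 0.2029 0.1848] [ 0.12 -1.26 -0.72] 0.44886723182888727
[-0.79532626  0.13267775  0.09358987]
t: 9.5
eef_pos: [0.5941, 0.2035, 0.1849]
ee_rot: [-0.237, 0.971, 0.001, -0.0]
wrist_force: [0.3, 1.5, -1.2]
opening: 0.443
finger_force: 62.9
```

Run:
```python
from h import *
p,d=vision.snapshot('scene'); save(p,'scene4.png')
cv2.imwrite('pics/c4.png',cv2.resize(p[150:310,250:410],(600,600))[:,:,::-1])
```

```text
(no output)
```

View pics/c4.png

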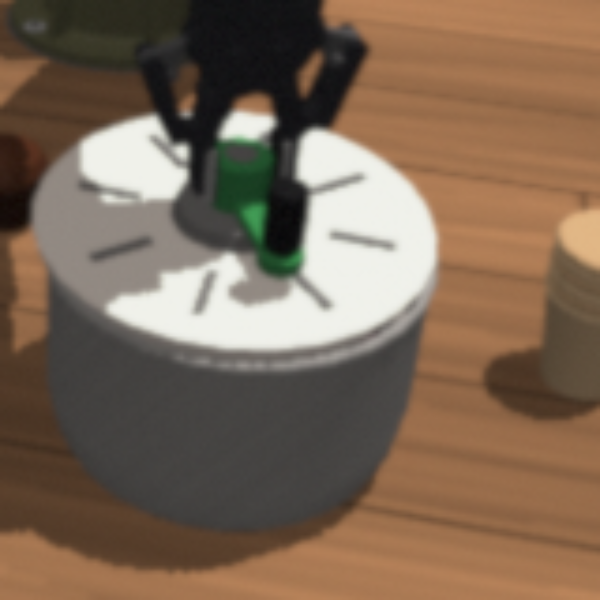

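The lid is entered in the bowl and slightly proud. The gap is larger at the right (430,300), on the +y side, and the lid outline is about 2 mm to the left. The negative x-torque agrees, with contact on the −y side. I'll shift +y.

```bash
cat > f.py <<'E'
from h import *
s=r.get_state();print('F',np.round(s['wrist_force'],1),'T',np.round(s['ft_torque'],2),'p',np.round(s['eef_pos'],4))
E
python3 f.py; python3 -m inch '30 -.03 .06 0 0;30 -.03 .06 0 0;30 -.03 .06 0 0' >/dev/null;python3 f.py;  python3 -m inch '30 -.03 .06 0 0;30 -.03 .06 0 0;30 -.03 .06 0 0'>/dev/null; python3 f.py
```

```text
F [-0.1  0.6 -1.3] T [-0.18  0.11  0.1 ] p [0.5943 0.2035 0.1849]
F [-0.9 -1.9 -4. ] T [-0.8   0.3   0.03] p [0.5939 0.2046 0.1847]
F [ 0.4  0.3 -6.5] T [ 0.05 -0.07 -0.01] p [0.5943 0.2075 0.1848]
```

```bash
python3 -m inch '30 0 0 .06 0;30 0 0 .06 0;30 0 0 .06 0' >/dev/null;python3 f.py;  python3 -m inch '30 0 0 .06 0;30 0 0 .06 0;30 0 0 .06 0'>/dev/null; python3 f.py
```

```text
F [ 0.9  0.5 -4.4] T [ 0.2  -0.02 -0.07] p [0.5945 0.2073 0.1835]
F [ 3.8  1.5 -1.6] T [ 0.23 -0.21 -0.04] p [0.595  0.2072 0.1821]
```

```bash
python3 -m inch '30 -.06 -.03 0 0;30 -.06 -.03 0 0;30 -.06 -.03 0 0' >/dev/null;python3 f.py;  python3 -m inch '30 0 0 .04 0;30 0 0 .04 0;30 0 0 .04 0'>/dev/null; python3 f.py
```

```text
F [-3.8  0.9  3.6] T [ 0.1   1.06 -0.09] p [0.5956 0.2071 0.1817]
F [-5.9  0.4  9.7] T [ 0.04  1.6  -0.06] p [0.5957 0.2072 0.1814]
```

```bash
python3 -m inch '30 .03 .015 -.06 0;30 .03 .015 -.06 0;30 .03 .015 -.06 0' >/dev/null;python3 f.py
```

```text
F [-0.1  1.2 -1. ] T [ 0.07  0.07 -0.07] p [0.5956 0.2069 0.1819]
```

Clean contact now: 5.6 N of press, no torque, and the height matches teeth on teeth. I'll turn slowly and feel for the drop, first back toward the estimated gap.

```bash
python3 -m inch '30 0 0 0 .5;30 0 0 0 1;30 0 0 0 1' >/dev/null;python3 f.py; python3 -m inch '30 0 0 0 .5;30 0 0 0 1;30 0 0 0 1' >/dev/null;python3 f.py; python3 -m inch '30 0 0 0 .5;30 0 0 0 1;30 0 0 0 1' >/dev/null;python3 f.py
```

```text
F [ 1.7  0.6 -2.4] T [ 0.01 -0.21 -0.  ] p [0.5958 0.2068 0.1819]
F [ 1.7 -0.7 -2.7] T [-0.06 -0.38 -0.12] p [0.5958 0.2067 0.1819]
F [ 4.  -0.1 -3.7] T [ 0.06 -0.55 -0.08] p [0.5958 0.2068 0.1819]
```

```bash
python3 -m inch '30 -.02 0 .02 .5;30 -.02 0 .02 1;30 -.02 0 .02 1' >/dev/null;python3 f.py; python3 -m inch '30 0 0 0 .5;30 0 0 0 1;30 0 0 0 1' >/dev/null;python3 f.py; python3 -m inch '30 0 0 0 .5;30 0 0 0 1;30 0 0 0 1' >/dev/null;python3 f.py
```

```text
F [ 1.7  0.1 -0.4] T [-0.15 -0.11  0.03] p [0.5961 0.2071 0.1817]
F [ 1.9 -2.3 -1.3] T [-0.28 -0.34 -0.04] p [0.5962 0.2069 0.1817]
F [ 3.3 -3.3 -3.9] T [-0.42 -0.65 -0.07] p [0.5963 0.2065 0.1813]
```

```bash
python3 -m inch '30 -.02 -.02 .02 .5;30 -.02 -.02 .02 1;30 -.02 -.02 .02 1' >/dev/null;python3 f.py; python3 -m inch '30 -.01 -.01 .02 .5;30 -.01 -.01 .02 1;30 -.01 -.01 .02 1' >/dev/null;python3 f.py; python3 -m inch '30 -.01 -.01 0 .5;30 -.01 -.01 0 1;30 -.01 -.01 0 1' >/dev/null;python3 f.py
```

```text
F [ 2.3 -2.2 -1.8] T [-0.47 -0.35 -0.12] p [0.5966 0.2063 0.181 ]
F [ 1.7 -1.7  1.5] T [-0.65 -0.19 -0.1 ] p [0.5969 0.206  0.1808]
F [ 1.  -2.9  5.9] T [-0.82  0.04  0.05] p [0.5971 0.2057 0.1811]
```

```bash
python3 -m inch '30 0 -.02 -.05 0;30 0 -.02 -.05 0;30 0 -.02 -.05 0' >/dev/null;python3 f.py; python3 -m inch '30 0 -.02 0 .5;30 0 -.02 0 1;30 0 -.02 0 1' >/dev/null;python3 f.py; python3 -m inch '30 0 -.01 0 .5;30 0 -.01 0 1;30 0 -.01 0 1' >/dev/null;python3 f.py
```

```text
F [ 1.4 -0.7 -2.1] T [-0.18 -0.48  0.02] p [0.5967 0.2054 0.1815]
F [ 1.4 -0.4 -1.1] T [-0.36 -0.29 -0.  ] p [0.5963 0.2046 0.1816]
F [ 0.3 -0.9 -1.2] T [-0.3  -0.21 -0.05] p [0.5962 0.2045 0.1816]
```

```bash
python3 -m inch '30 0 0 0 .5;30 0 0 0 1;30 0 0 0 1' >/dev/null;python3 f.py; python3 -m inch '30 0 0 0 .5;30 0 0 0 1;30 0 0 0 1' >/dev/null;python3 f.py; python3 -m inch '30 0 0 0 .5;30 0 0 0 1;30 0 0 0 1' >/dev/null;python3 f.py
```

```text
F [ 1.4 -1.9 -1.4] T [-0.24 -0.13  0.02] p [0.5962 0.2044 0.1816]
F [ 0.8 -2.3 -1. ] T [-0.37 -0.08  0.06] p [0.5962 0.2043 0.1816]
F [-1.3 -1.3 -1.7] T [-0.49  0.01 -0.01] p [0.5961 0.2042 0.1815]
```

```bash
python3 -m inch '30 -.01 -.01 0 .5;30 -.01 -.01 0 1;30 -.01 -.01 0 1' >/dev/null;python3 f.py; python3 -m inch '30 0 -.01 0 .5;30 0 -.01 0 1;30 0 -.01 0 1' >/dev/null;python3 f.py; python3 -m inch '30 0 0 0 .5;30 0 0 0 1;30 0 0 0 1' ;python3 f.py
```

```text
F [-0.7 -2.1 -2.1] T [-0.28  0.27 -0.02] p [0.5959 0.204  0.1814]
F [ 0.  -1.8 -4.8] T [-0.26 -0.01  0.01] p [0.5958 0.2036 0.1811]
t: 17.05
eef_pos: [0.596, 0.2035, 0.1812]
ee_rot: [0.481, 0.877, -0.0, -0.0]
wrist_force: [0.2, -1.3, -4.5]
opening: 0.447
finger_force: 62.6
F [ 0.2 -1.3 -4.5] T [-0.38 -0.07 -0.03] p [0.596  0.2035 0.1812]
```

The press force fell, so this may be the gap. Lowering gently.

```bash
python3 -m inch '30 0 0 .05 0;30 0 0 .05 0;30 0 0 .05 0' >/dev/null;python3 f.py; python3 -m inch '30 0 0 .04 0;30 0 0 .04 0;30 0 0 .04 0' >/dev/null;python3 f.py
```

```text
F [-0.7 -3.6 -2.5] T [-0.7   0.2   0.06] p [0.5963 0.2034 0.1805]
F [-0.6 -5.9 -4.1] T [-1.    0.12  0.07] p [0.5963 0.2029 0.1789]
```

```bash
python3 -m inch '30 -.04 -.025 0 0;30 -.04 -.025 0 0;30 -.04 -.025 0 0' >/dev/null;python3 f.py; python3 -m inch '30 -.01 -.01 .05 0;30 -.01 -.01 .05 0;30 -.01 -.01 .05 0' >/dev/null;python3 f.py
```

```text
F [ 0.3 -0.7 -7.4] T [-0.2   0.02  0.03] p [0.5961 0.2027 0.1787]
F [ 0.1 -0.1 -7.1] T [ 0.02  0.02 -0.02] p [0.596  0.2022 0.1774]
```

Free, and 4 mm below tooth height, so the drive is in. On down to home (about .1745).

```bash
python3 -m inch '30 0 0 .05 0;30 0 0 .05 0;30 0 0 .05 0' >/dev/null;python3 f.py; python3 -m inch '30 0 0 .05 0;30 0 0 .05 0;30 0 0 .05 0' >/dev/null;python3 f.py
```

```text
F [ 0.3 -1.  -5.8] T [-0.01  0.03 -0.05] p [0.5961 0.202  0.176 ]
F [-0.9  0.7 -5.8] T [ 0.12 -0.1   0.01] p [0.5963 0.202  0.1748]
```

```bash
python3 -m inch '30 0 0 .04 0;30 0 0 .04 0;30 0 0 .04 0' >/dev/null;python3 f.py; python3 -m inch '30 0 0 .03 0;30 0 0 .03 0;30 0 0 .03 0' ;python3 f.py
```

```text
F [-4.3 -0.8  6.4] T [-0.19  0.91  0.02] p [0.5963 0.2021 0.1746]
t: 19.45
eef_pos: [0.5964, 0.2021, 0.1745]
ee_rot: [0.482, 0.876, 0.001, 0.001]
wrist_force: [-5.4, -1.9, 10.9]
opening: 0.442
finger_force: 64.2
F [-5.4 -1.9 10.9] T [-0.27  1.33  0.03] p [0.5964 0.2021 0.1745]
```

Stiff stop at .1745, which is exactly home. I'll ease off, release, rise and look.

```bash
python3 -m inch '30 .02 0 -.06 0;60 .02 0 -.06 0;85 .02 0 -.06 0;85 .02 0 -.06 0;85 .02 0 -.06 0;85 .02 0 -1.2 0;85 .02 0 -2.6 0;85 .02 0 -2.6 0'
python3 -m inch '85 0 0 -.4 0;85 0 0 -.4 0'
python3 - <<'E'
from h import *
p,d=vision.snapshot('wrist')
cv2.imwrite('pics/w5.png',p[:,:,::-1])
for q,z in [('hub',.191),('grip',.202),('lid',.124)]:
    for e in spotter.pinpoint('wrist',q)[:2]: print(q,round(e['confidence'],2),np.round(e['xy'],1),atz('wrist',e['xy'],z))
print('pred',proj('wrist',[.632,.143,.225]))
q,_=vision.snapshot('scene');save(q,'scene5.png')
for qq,z in [('hub',.191),('grip',.202),('bowl',0)]:
    for e in spotter.pinpoint('scene',qq)[:2]: print(qq,round(e['confidence'],2),np.round(e['xy'],1),atz('scene',e['xy'],z))
cv2.imwrite('pics/c5.png',np.hstack([cv2.resize(p,(533,400)),cv2.resize(q[150:310,250:358],(267,400))])[:,:,::-1])
units([.632,.143,.23])
E
```

```text
t: 20.25
eef_pos: [0.5988, 0.2035, 0.2567]
ee_rot: [0.482, 0.876, 0.003, 0.003]
wrist_force: [0.6, 0.7, 1.1]
opening: 0.995
finger_force: 0.0
t: 20.45
eef_pos: [0.5963, 0.2026, 0.2637]
ee_rot: [0.482, 0.876, 0.001, 0.001]
wrist_force: [-0.4, -0.1, -0.6]
opening: 0.994
finger_force: 0.0
hub 0.66 [277.7 214.6] [0.59230654 0.2061702  0.191     ]
grip 0.84 [282.6 304. ] [0.63241227 0.14953505 0.202     ]
lid 0.77 [281.1 190. ] [0.5945284  0.20788769 0.124     ]
pred [277.75356142 330.48624417]
hub 0.62 [314.1 199.2] [0.59241696 0.20299882 0.191     ]
hub 0.46 [220.4 285.1] [0.90161802 0.09340931 0.191     ]
grip 0.63 [287.9 199.1] [0.62501833 0.14877037 0.202     ]
bowl 0.95 [309.1 260.8] [0.58632219 0.20391274 0.        ]
bowl 0.7 [252.4 211.1] [ 0.40772524 -0.00138     0.        ]
units [-2.32 -0.03  1.06] tool y angle deg 32.4 j6 1.33
```

View pics/c5.png

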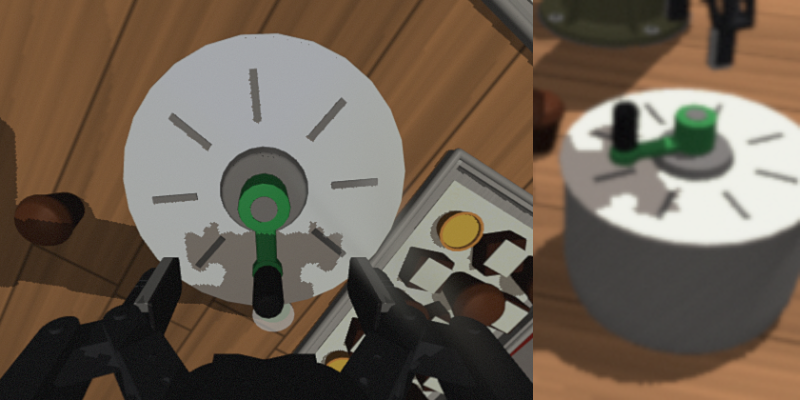

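The view shows the lid down level on the bowl, with the hub top near full-image (277,220) and the grip top near (281,326). I'll work out the crank bearing.

Run:
```python
from h import *
a=atz('wrist',(277,220),.201);b=atz('wrist',(281.5,326),.225);print(a,b,np.linalg.norm((b-a)[:2]),np.degrees(np.arctan2(b[1]-a[1],b[0]-a[0])))
units([*b[:2],.23]);units([.632,.145,.23])
```

```text
[0.59199679 0.20556892 0.201     ] [0.63263903 0.14742138 0.225     ] 0.0709431258976235 -55.04836886853316
units [-2.21  0.06  1.06] tool y angle deg 32.4 j6 1.33
units [-2.26  0.    1.06] tool y angle deg 32.4 j6 1.33
```

```bash
python3 -m inch '85 -1.3 .03 0 0;85 -2.2 .03 0 0;85 -2.2 .03 .5 0;85 -2.2 .03 1.5 0;85 -2.2 .03 2.4 0;85 -2.2 .03 2.5 0;85 -2.2 .03 2.5 0;85 -2.2 .03 2.5 0'; python3 f.py
python3 -m inch '10 0 0 0 0;10 0 0 0 0;10 0 0 0 0;10 0 0 0 0;10 0 0 0 0;10 0 0 0 0'; python3 f.py
```

```text
t: 21.65
eef_pos: [0.6328, 0.1475, 0.1891]
ee_rot: [0.482, 0.876, 0.001, 0.001]
wrist_force: [-0.4, 0.0, 0.3]
opening: 0.994
finger_force: 0.0
F [-0.4  0.   0.3] T [-0.02  0.02  0.01] p [0.6328 0.1475 0.1891]
t: 22.25
eef_pos: [0.6326, 0.1475, 0.1881]
ee_rot: [0.482, 0.876, 0.001, 0.0]
wrist_force: [1.3, 0.3, 2.5]
opening: 0.271
finger_force: 58.6
F [1.3 0.3 2.5] T [ 0.21 -0.17  0.01] p [0.6326 0.1475 0.1881]
```

Gripped (23 mm opening, low forces). The arm lies along −tool x, so a clockwise 70 mm circle splits into four quarter-turn calls of 8 rows. First quarter, with a little down-load and a 1 mm centre correction.

```bash
python3 -m inch '10 -.01 -.25 .01 0;10 .02 -.47 .02 0;10 .15 -.92 .03 0;10 .36 -1.33 .04 0;10 .65 -1.68 .04 0;10 1.01 -1.97 .04 0;10 1.41 -2.19 .04 0;10 1.85 -2.32 .04 0'; python3 f.py
```

```text
t: 23.05
eef_pos: [0.5446, 0.1556, 0.188]
ee_rot: [0.482, 0.876, 0.0, 0.002]
wrist_force: [2.3, -1.4, 7.6]
opening: 0.269
finger_force: 59.3
F [ 2.3 -1.4  7.6] T [-0.36 -0.83  0.02] p [0.5446 0.1556 0.188 ]
```

Drag about −2.6 N, radial −0.7 N, down-load 7.6 N: good. Continuing.

```bash
python3 -m inch '10 .455 -.045 0 0;10 .91 0 0 0;10 1.348 .133 0 0;10 1.751 .348 0 0;10 2.105 .638 0 0;10 2.395 .992 0 0;10 2.61 1.395 0 0;10 2.743 1.833 0 0'; python3 f.py
```

```text
t: 23.85
eef_pos: [0.5448, 0.2559, 0.1878]
ee_rot: [0.481, 0.877, -0.0, -0.0]
wrist_force: [-3.7, -2.4, 12.3]
opening: 0.273
finger_force: 59.7
F [-3.7 -2.4 12.3] T [-0.56  0.73  0.01] p [0.5448 0.2559 0.1878]
```

```bash
python3 -m inch '10 .045 .455 -.01 0;10 0 .91 -.02 0;10 -.133 1.348 -.02 0;10 -.348 1.751 -.02 0;10 -.638 2.105 -.02 0;10 -.992 2.395 -.02 0;10 -1.395 2.61 -.02 0;10 -1.833 2.743 -.02 0'; python3 f.py
```

```text
t: 24.65
eef_pos: [0.6446, 0.2543, 0.188]
ee_rot: [0.481, 0.877, 0.001, -0.001]
wrist_force: [-5.1, 1.2, 7.8]
opening: 0.269
finger_force: 59.4
F [-5.1  1.2  7.8] T [0.35 0.89 0.02] p [0.6446 0.2543 0.188 ]
```

```bash
python3 -m inch '10 -.455 .045 0 0;10 -.91 0 0 0;10 -1.348 -.133 0 0;10 -1.751 -.348 0 0;10 -2.105 -.638 0 0;10 -2.395 -.992 0 0;10 -2.61 -1.395 0 0;10 -2.743 -1.833 0 0'; python3 f.py
python3 -m inch '10 -.045 -.455 0 0;10 0 -.91 0 0;10 .133 -1.348 0 0;10 .348 -1.751 0 0;10 .638 -2.105 0 0;10 .992 -2.395 0 0;10 1.395 -2.61 0 0;10 1.833 -2.743 0 0'; python3 f.py
```

```text
t: 25.45
eef_pos: [0.6432, 0.155, 0.1881]
ee_rot: [0.482, 0.876, 0.002, 0.001]
wrist_force: [0.7, 5.1, 5.2]
opening: 0.268
finger_force: 59.0
F [0.7 5.1 5.2] T [ 1.07 -0.12 -0.03] p [0.6432 0.155  0.1881]
t: 26.25
eef_pos: [0.544, 0.1563, 0.188]
ee_rot: [0.482, 0.876, 0.0, 0.002]
wrist_force: [6.4, -0.7, 5.8]
opening: 0.267
finger_force: 59.2
F [ 6.4 -0.7  5.8] T [-0.   -1.24 -0.02] p [0.544  0.1563 0.188 ]
```

```bash
python3 -m inch '10 .455 -.045 0 0;10 .91 0 0 0;10 1.348 .133 0 0;10 1.751 .348 0 0;10 2.105 .638 0 0;10 2.395 .992 0 0;10 2.61 1.395 0 0;10 2.743 1.833 0 0'; python3 f.py
python3 -m inch '10 .045 .455 0 0;10 0 .91 0 0;10 -.133 1.348 0 0;10 -.348 1.751 0 0;10 -.638 2.105 0 0;10 -.992 2.395 0 0;10 -1.395 2.61 0 0;10 -1.833 2.743 0 0'; python3 f.py
```

```text
t: 27.05
eef_pos: [0.545, 0.2552, 0.1878]
ee_rot: [0.482, 0.876, -0.001, 0.0]
wrist_force: [-1.2, -5.0, 9.9]
opening: 0.271
finger_force: 59.6
F [-1.2 -5.   9.9] T [-1.04  0.09 -0.02] p [0.545  0.2552 0.1878]
t: 27.85
eef_pos: [0.6441, 0.2547, 0.188]
ee_rot: [0.481, 0.877, 0.001, -0.001]
wrist_force: [-3.4, 2.9, 9.2]
opening: 0.274
finger_force: 59.6
F [-3.4  2.9  9.2] T [0.38 0.79 0.01] p [0.6441 0.2547 0.188 ]
```

```bash
python3 -m inch '10 -.455 .045 0 0;10 -.91 0 0 0;10 -1.348 -.133 0 0;10 -1.751 -.348 0 0;10 -2.105 -.638 0 0;10 -2.395 -.992 0 0;10 -2.61 -1.395 0 0;10 -2.743 -1.833 0 0'; python3 f.py
python3 -m inch '10 -.045 -.455 0 0;10 0 -.91 0 0;10 .133 -1.348 0 0;10 .348 -1.751 0 0;10 .638 -2.105 0 0;10 .992 -2.395 0 0;10 1.395 -2.61 0 0;10 1.833 -2.743 0 0'; python3 f.py
```

```text
t: 28.65
eef_pos: [0.6432, 0.1549, 0.188]
ee_rot: [0.482, 0.876, 0.001, 0.001]
wrist_force: [2.4, 4.1, 5.8]
opening: 0.272
finger_force: 59.2
F [2.4 4.1 5.8] T [ 0.73 -0.42 -0.01] p [0.6432 0.1549 0.188 ]
t: 29.45
eef_pos: [0.544, 0.1563, 0.188]
ee_rot: [0.482, 0.876, 0.0, 0.002]
wrist_force: [5.2, -0.2, 6.2]
opening: 0.272
finger_force: 59.3
F [ 5.2 -0.2  6.2] T [-0.05 -1.24 -0.03] p [0.544  0.1563 0.188 ]
```

Steady; 2.22 turns done. Five more quarters take it to about 3.5 turns, so the count is safe.

```bash
python3 -m inch '10 .455 -.045 0 0;10 .91 0 0 0;10 1.348 .133 0 0;10 1.751 .348 0 0;10 2.105 .638 0 0;10 2.395 .992 0 0;10 2.61 1.395 0 0;10 2.743 1.833 0 0'; python3 f.py
python3 -m inch '10 .045 .455 0 0;10 0 .91 0 0;10 -.133 1.348 0 0;10 -.348 1.751 0 0;10 -.638 2.105 0 0;10 -.992 2.395 0 0;10 -1.395 2.61 0 0;10 -1.833 2.743 0 0'; python3 f.py
```

```text
t: 30.25
eef_pos: [0.545, 0.2552, 0.1878]
ee_rot: [0.482, 0.876, -0.001, 0.0]
wrist_force: [-0.9, -4.7, 10.2]
opening: 0.277
finger_force: 59.7
F [-0.9 -4.7 10.2] T [-1.02  0.12 -0.02] p [0.545  0.2552 0.1878]
t: 31.05
eef_pos: [0.6441, 0.2547, 0.188]
ee_rot: [0.481, 0.877, 0.001, -0.001]
wrist_force: [-3.3, 3.5, 9.2]
opening: 0.27
finger_force: 59.6
F [-3.3  3.5  9.2] T [ 0.43  0.81 -0.02] p [0.6441 0.2547 0.188 ]
```

```bash
python3 -m inch '10 -.455 .045 0 0;10 -.91 0 0 0;10 -1.348 -.133 0 0;10 -1.751 -.348 0 0;10 -2.105 -.638 0 0;10 -2.395 -.992 0 0;10 -2.61 -1.395 0 0;10 -2.743 -1.833 0 0'; python3 f.py
python3 -m inch '10 -.045 -.455 0 0;10 0 -.91 0 0;10 .133 -1.348 0 0;10 .348 -1.751 0 0;10 .638 -2.105 0 0;10 .992 -2.395 0 0;10 1.395 -2.61 0 0;10 1.833 -2.743 0 0'; python3 f.py
```

```text
t: 31.85
eef_pos: [0.6432, 0.1549, 0.1881]
ee_rot: [0.482, 0.876, 0.001, 0.001]
wrist_force: [2.8, 3.2, 6.4]
opening: 0.272
finger_force: 59.2
F [2.8 3.2 6.4] T [ 0.81 -0.44 -0.03] p [0.6432 0.1549 0.1881]
t: 32.65
eef_pos: [0.544, 0.1563, 0.1881]
ee_rot: [0.482, 0.876, 0.0, 0.002]
wrist_force: [5.7, -1.1, 5.9]
opening: 0.269
finger_force: 59.3
F [ 5.7 -1.1  5.9] T [-0.02 -1.17 -0.02] p [0.544  0.1563 0.1881]
```

```bash
python3 -m inch '10 .455 -.045 0 0;10 .91 0 0 0;10 1.348 .133 0 0;10 1.751 .348 0 0;10 2.105 .638 0 0;10 2.395 .992 0 0;10 2.61 1.395 0 0;10 2.743 1.833 0 0'; python3 -m inch '10 .045 .3 -.02 0;10 .04 .4 -.02 0;10 .04 .4 -.02 0;10 .04 .4 -.02 0;10 .04 .4 -.02 0;10 .04 .4 -.02 0;10 .04 .4 -.02 0;10 .04 .4 -.02 0'; python3 f.py
```

```text
t: 33.45
eef_pos: [0.545, 0.2552, 0.1878]
ee_rot: [0.482, 0.876, -0.001, 0.0]
wrist_force: [-0.8, -4.0, 10.0]
opening: 0.271
finger_force: 59.7
t: 34.25
eef_pos: [0.5546, 0.263, 0.1881]
ee_rot: [0.481, 0.876, -0.0, -0.0]
wrist_force: [-0.5, -0.5, 7.6]
opening: 0.275
finger_force: 59.4
F [-0.5 -0.5  7.6] T [-0.05  0.02 -0.03] p [0.5546 0.263  0.1881]
```

```bash
python3 -m inch '10 0 0 -.03 0;85 0 0 -.03 0;85 0 0 -.03 0;85 0 0 -.03 0;85 0 0 -.03 0;85 0 0 -1 0;85 0 0 -2.2 0;85 0 0 -3.5 0'; python3 -m inch '85 2 0 -2 0;85 5 0 -2 0;85 5 0 -2 0;85 5 0 -2 0;85 5 0 -2 0'
python3 - <<'E'
from h import *
p,_=vision.snapshot('top'); q,_=vision.snapshot('scene')
for e in spotter.pinpoint('scene','bowl')[:1]: print('bowl',e['confidence'],atz('scene',e['xy'],0))
for e in spotter.pinpoint('scene','lid')[:1]: print('lid',e['confidence'],atz('scene',e['xy'],.124))
cv2.imwrite('pics/c6.png',np.hstack([cv2.resize(p[120:280,150:310],(400,400)),cv2.resize(q[150:310,250:410],(400,400))])[:,:,::-1])
E
```

```text
t: 35.05
eef_pos: [0.5546, 0.2628, 0.2928]
ee_rot: [0.482, 0.876, -0.001, -0.001]
wrist_force: [-0.1, -0.4, 1.3]
opening: 0.993
finger_force: 0.0
t: 35.55
eef_pos: [0.4736, 0.3919, 0.3529]
ee_rot: [0.48, 0.877, 0.0, 0.0]
wrist_force: [0.8, -0.5, 0.3]
opening: 0.997
finger_force: 0.0
bowl 0.58 [0.59104661 0.20550116 0.        ]
```

View pics/c6.png

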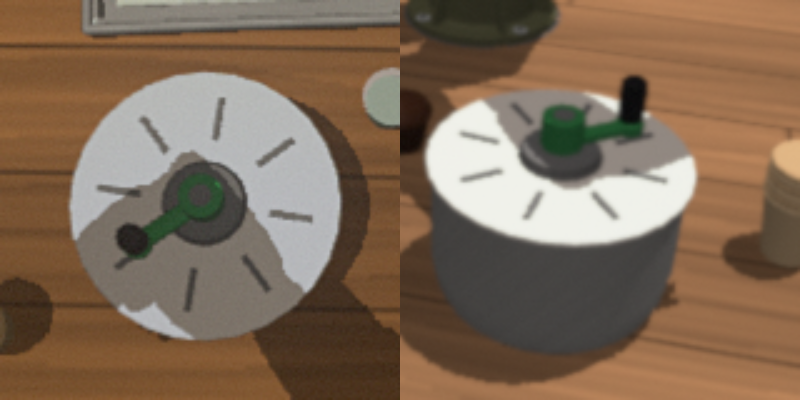

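The lid sits level and centred on the bowl (hub at crop (203,197)). The crank stands where it was left (grip at (131,238)), the bowl has not moved noticeably, and the robot is clear.

```bash
python3 -m inch '85 0 0 0 0;85 0 0 0 0;85 0 0 0 0'; python3 -c "from h import *;print(sign_off())"
```

```text
t: 36.05
eef_pos: [0.4753, 0.3891, 0.3524]
ee_rot: [0.482, 0.876, -0.0, -0.0]
wrist_force: [-0.1, 0.6, 0.2]
opening: 0.995
finger_force: 0.0
the job is handed in; nothing more can be done
None
```

I seated the lid fully home by feel, turned the crank about 3.5 turns clockwise without letting go of the grip, released it, and handed the job in at about 36 s; no verdict came back.

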